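# Square a well plate into the stage corner

## Task

Swing the hinged hold-down bar of the plate stage up off the lidded well plate until it stands upright or leans back, and leave it so. Then slide the plate out from beneath it, flat on the board without lifting it, and push it square and flush into the fence corner, touching both fences along their length. Leave the beakers and the spanner where they are.

Things in the scene. Friction and masses are not known exactly. Their poses are not given: they have to be found in the camera images.
- stage: fixed grey board 150 x 360 x 20 mm with two 15 mm high aluminium fences (tops at z 35 mm). Origin under the board on the worktop; x away from the robot (yaw -0.25 to 0.2 rad), y left, z up. Board top z 20, x -85 to 65, y -180 to 180 mm. Back fence: inner face x 50, y -160 to 180. End fence at the left end: inner face y 170, x -50 to 50. Hinge cheeks behind the back fence reach z 68, x 125
- corner (a point): inner corner where the two fence faces meet, at board-top height: stage x 50, y 170, z 20 mm; axes as the stage. When the plate is home its centre is at stage x 7, y 106, z 35 mm
- plate_center (a point): centre, half-way up, of the loose lidded 24-well plate: a white block 86 (x) by 128 (y) by 30 mm high, 0.15 to 0.31 kg, closed on top, too wide to grasp. It starts flat on the right part of the board, its left end beneath the bar, skew by up to 0.1 rad, its centre at stage x -20 to -6, y -83 to -68 mm. At home its long axis y lies along the back fence
- hold_bar (a joint): angle of the steel hold-down bar, rad: 0 down, 1.57 upright, stop at 1.9 leaning to the rear; starts at 0 to 0.06. Friction holds it where it is left; about 3 N at the handle lifts it. Flat arm 38 mm wide (stage y -30 to 8), underside at z 52 mm when down, just over the plate; a lip on its left edge reaches down to z 36 in front of the plate's left end, so the plate cannot leave leftward while it is down
- bar_grip (a point): point to pinch, on the axis of the bar's black round handle (12 mm diameter, 130 mm long, along stage y), on its right half: 45 mm right of the 30 mm wide riser that carries the handle's middle, 20 mm from the right end. Bar down: stage x -70, y -56, z 90 mm. The frame turns with the bar (x toward the hinge, y along the handle)
- bar_hinge (a point): point on the bar's hinge axis, level with bar_grip along y: stage x 105, y -56, z 58 mm. The axis runs along stage y; the handle moves on a circle of radius 178 mm about it, first up, then away from the robot (leaning back it leaves more room over the plate); the round handle can turn between the fingers
- beaker_100: loose glass beaker, 58 mm wide, 70 mm tall, standing on the worktop to the right of the stage; origin at the centre of its underside
- beaker_50: loose glass beaker, 50 mm wide, 58 mm tall, standing on the worktop to the right of the stage; origin at the centre of its underside
- spanner: loose flat spanner, 26 by 153 by 5 mm, lying on the worktop in front of the stage, near the left end; origin at the centre of its underside, length along its y
Not all that is in view belongs to the job. There is more than one size of the part that bears plate_center; the job needs the larger.

How it is judged:
On the way:
1. the hold-down bar stands up (over 1.1 rad) while the plate still lies at its start place on the right part of the board (value of joint hold_bar above 1.1 rad and y of plate_center in the frame of stage below -0.04 m), for 0.2 s.
At the end, for the whole second after the job is handed in: The plate lies flat on the board, within 2.5 mm of both fence faces and square to them within 0.02 rad (1.1 degrees); the bar still stands open (over 1.1 rad) (x of plate_center in the frame of stage above 0.0045 m and y of plate_center in the frame of stage above 0.1035 m and z of plate_center in the frame of stage below 0.039 m and angle between the x axis of plate_center and the x axis of stage, either way round below 0.02 rad and value of joint hold_bar above 1.1 rad); the robot touches nothing.
It fails at once if the plate is lifted by more than 12 mm or tipped by more than 0.25 rad (z of plate_center in the frame of stage above 0.047 m or angle between plate_center's own z axis and vertical above 0.25 rad).
It fails at once if a beaker or the spanner is shifted by more than 30 mm (distance of any of beaker_100, beaker_50, spanner from where it was at the start of the episode above 0.03 m).
It also fails if it takes over 72 s, if anything falls off the work surface, if the arm or the gripper's body presses on something with over 40 N, if the wrist force passes 120 N, or if a joint passes its speed limit or range.

## Robot

A 6-joint arm with a two-finger parallel gripper is mounted at the origin on a cart in front of the work surface, level with it; the furniture and walls round the work are solid. World frame = base frame: x ahead of the robot, y to its left, z up, the work surface at z = 0. Lengths are in m, angles in rad, forces in N, time in s.
With the tool pointing down it reaches from about 0.35 to 0.975 m from the base axis. Payload 7.1 kg.
Tool frame: the origin (TCP) lies midway between the tips of the shut fingers; the grasp point (between the pads) lies 19 mm behind it (r.grip_depth is the z of the grasp point in the tool frame, in m); z points along the fingers, y is the line along which they close (so a half turn about z gives the same grasp; the last joint's range is limited). The gripper opens to 88 mm and grips with 3 to 60 N. Pads are 20 mm wide; open, the fingers measure 115 mm over their backs; the gripper's body (75 mm by 178 mm) begins 61 mm behind the grasp point.
Start: joints at [-1.351, 0.423, 1.63, -0, 1.089, -0.019], TCP at [0.148, -0.607, 0.223] pointing down, gripper open.
Joint ranges: [-3, 3], [-0.9, 2.11], [0.09, 2.58], [-1.31, 4.45], [0.11, 2.69], [-2.54, 2.54]. Speed limits (rad/s): [2.39, 2.39, 3.01, 3.14, 3.14, 3.14].

## Interface

Orientations are given as a 3x3 rotation matrix whose columns are the frame's x, y, z axes.
In Python, from bench import r gives the robot as it stands.
- The arm moves only by the shell command python3 -m handwheel 'ROWS'. ROWS is a JSON object of lists of equal length, an entry for each row: "rot": the turn, a rotation vector about the tool's x, y, z in rad, a list of three; "translation": the shift along the tool's x, y, z in m, a list of three; "fingers": the opening, from 0 (shut) to 1 (fully open). A call has 1 to 12 rows; each row is the pose to reach, as a shift and turn from the pose commanded when the call began, along the tool's axes at that moment; what a row does not reach only later rows make up. A row lasts 1/10 s, in which the tool goes at most 50 mm and 8.59 degrees, less where a joint would pass 70% of its speed; a pose out of reach is approached as far as the arm can. A call with a gripper value outside its range is refused whole. The fingers move at their own pace and stop on an object; the grip force is fixed at half the most. Time passes only in rows, so rows that repeat a pose let the fingers close. It gives the time, the measured TCP pose, the force, the opening and the grip force at its end, in the units of the state.
- r.observe(): the state, without advancing time (a new reading comes with each control period).
- r.read_camera(name): name is "scene" or "top" or "wrist"; returns a dict with "color" (400x640x3 uint8, red, green, blue), "fovy" (degrees; the focal length in pixels is half the picture's height over the tangent of half this angle, whatever the lens; pixels are square), "cx", "cy" (the principal point, pixels), "distortion" ([k1, k2, p1, p2, k3] as OpenCV has them; the pictures are not rectified), "xyz" and "attitude" of the camera in the world; the wrist camera has in their place "mount" (4x4, takes a point from camera to tool coordinates, whose origin is the TCP and whose axes are the flange's). Camera axes: x right, y down, z forward; pixel columns grow to the right and rows downward; lengths in m; the calibration is good to about 2 mm. A picture is of the moment at which its call begins: read the wrist's pose just before it. There is no depth.
- r.job_done(): hands the job in; it is judged then, once.
The state is a dict: "t": time; "joints": joint angles; "joint_vel": joint speeds; "joint_torque": joint torques, N m; "eef_pos": TCP position; "ee_rot": TCP orientation; "contact_force": force on the tool from outside, world axes, zero at the start; "torque": the same for the moment, N m; "finger_gap": finger opening in m; "grasp_force": force on a finger pad.
Only numpy, scipy, OpenCV 4.12 (cv2) and the standard library are available. Lean on these libraries where they do the work, as an engineer would, in place of code of your own. Each camera call takes 0.05 s, during which the arm holds its last target. There are 200 camera calls.

## Working session

There is one attempt and no reset: what is moved stays moved. The work goes in short steps, Python scripts to look and compute and a shell command to move; the robot and the scene stay as the last step left them, time stands still between calls to the robot, and variables do not carry over. Pictures are saved under pics/ and viewed, at most 10 in all, crops included, and the job is handed in when it is done.

```bash
mkdir -p pics; python3 - <<'E'
from bench import r
import cv2,numpy as np
s=r.observe();print({k:np.round(v,3).tolist() for k,v in s.items()},r.grip_depth)
for n in ["scene","top"]:
    c=r.read_camera(n);cv2.imwrite(f"pics/{n}.png",c["color"][:,:,::-1])
    print(n,{k:np.round(v,4).tolist() for k,v in c.items() if k!="color"})
E
```

```text
{'t': 0.0, 'joints': [-1.351, 0.424, 1.631, -0.0, 1.089, -0.019], 'joint_vel': [-0.001, 0.001, -0.001, -0.002, 0.001, -0.001], 'joint_torque': [-0.001, -54.461, -27.367, 0.065, 0.023, -0.0], 'eef_pos': [0.148, -0.607, 0.222], 'ee_rot': [[0.972, 0.237, -0.0], [0.237, -0.972, 0.002], [0.0, -0.002, -1.0]], 'contact_force': [-0.764, 0.077, -0.181], 'torque': [-0.041, -0.007, -0.071], 'grasp_force': 0.0, 'finger_gap': 0.088} -0.0187
scene {'fovy': 54.4878, 'cx': 315.8901, 'cy': 195.2094, 'distortion': [-0.0902, 0.0, 0.0, 0.0, 0.0], 'xyz': [0.6205, 0.7193, 0.9108], 'attitude': [[-0.9956, 0.0798, -0.0499], [0.0936, 0.7873, -0.6094], [-0.0093, -0.6114, -0.7913]]}
top {'fovy': 42.1975, 'cx': 332.4019, 'cy': 202.9705, 'distortion': [-0.025, 0.0, 0.0, 0.0, 0.0], 'xyz': [0.4055, 0.1109, 1.2959], 'attitude': [[0.013, -0.9919, 0.1261], [-0.9999, -0.0119, 0.009], [-0.0074, -0.1262, -0.992]]}
```

View pics/top.png

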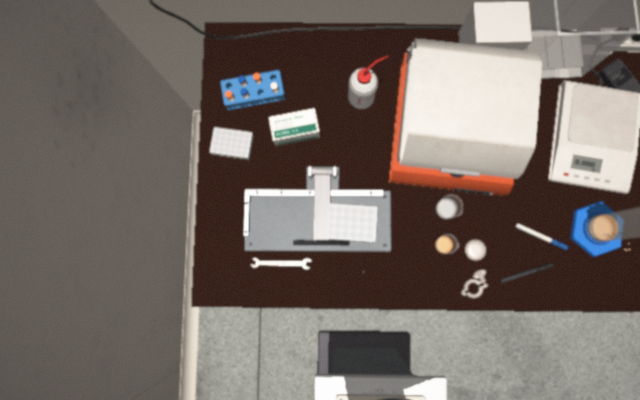

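View pics/scene.png

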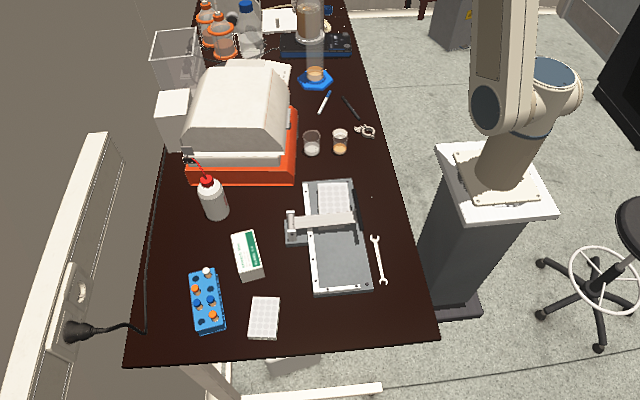

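The top view shows the stage at about (243–391, 190–250), the bar at x≈322, the black handle at (293–349, 242), the plate at (330–377, 205–241) and the spanner at (281, 263). The beakers are near (448, 207) and (446, 244). The scene view confirms this layout.

```bash
cat > h.py <<'E'
from bench import r
import cv2,numpy as np
def cam(n):
    s=r.observe();c=r.read_camera(n)
    f=c["color"].shape[0]/2/np.tan(np.radians(c["fovy"])/2)
    K=np.array([[f,0,c["cx"]],[0,f,c["cy"]],[0,0,1]])
    if n=="wrist":
        M=np.array(c["mount"]);R=np.array(s["ee_rot"]);A=R@M[:3,:3];p=np.array(s["eef_pos"])+R@M[:3,3]
    else: A=np.array(c["attitude"]);p=np.array(c["xyz"])
    return c["color"],K,np.array(c["distortion"]),A,p
def cast(C,uv,z):
    _,K,D,A,p=C
    q=cv2.undistortPoints(np.array(uv,float).reshape(-1,1,2),K,D)[:,0]
    d=np.c_[q,np.ones(len(q))]@A.T
    return p+d*((z-p[2])/d[:,2])[:,None]
def proj(C,P):
    _,K,D,A,p=C
    return cv2.projectPoints((np.array(P,float).reshape(-1,3)-p)@A,np.zeros(3),np.zeros(3),K,D)[0][:,0]
def show(C,name,x0,y0,x1,y1,k):
    cv2.imwrite(name,cv2.resize(C[0][y0:y1,x0:x1,::-1],None,fx=k,fy=k,interpolation=cv2.INTER_CUBIC))
E
python3 - <<'E'
from h import *
C=cam("top");show(C,"pics/t2.png",235,160,435,280,4)
hsv=cv2.cvtColor(C[0],cv2.COLOR_RGB2HSV)
# board + fences + plate: non-dark pixels in region, biggest blob
m=(hsv[...,2]>70).astype(np.uint8);m[:, :238]=0;m[:186]=0;m[255:]=0;m[:,400:]=0
cs,_=cv2.findContours(m,0,2);c=max(cs,key=cv2.contourArea)
b=cv2.minAreaRect(c);print(b,cv2.boxPoints(b).round(1).tolist())
print(cast(C,cv2.boxPoints(b),0.02).round(4).tolist())
E
```

```text
((316.64215087890625, 218.72198486328125), (149.27322387695312, 65.84416961669922), 0.516164243221283) [[241.6999969482422, 251.0], [242.3000030517578, 185.10000610351562], [391.6000061035156, 186.5], [391.0, 252.3000030517578]]
[[0.4461, 0.3438, 0.02], [0.61, 0.3481, 0.02], [0.6109, -0.0243, 0.02], [0.4476, -0.0227, 0.02]]
```

View pics/t2.png

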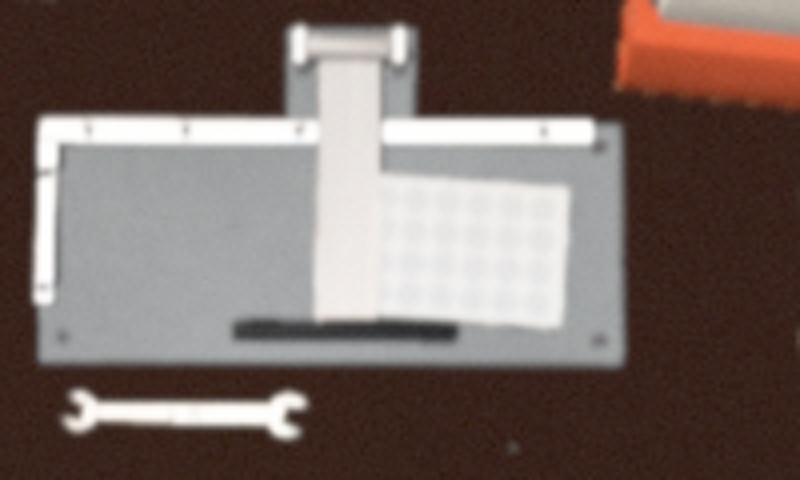

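In the 4x crop the board's front corners are at (38,364) and (625,367). The handle runs from (233,331) to (458,331). The back fence's inner edge is on row ~145, and the plate's right end is at (570,185)–(560,328).

```bash
python3 - <<'E'
from h import *
C=cam("top")
p=lambda L:[[235+u/4,160+v/4] for u,v in L]
F=cast(C,p([(38,365),(625,367),(622,122)]),.02);print(F.round(4).tolist())
N=cast(C,p([(60,145),(592,145),(596,118)]),.035);print("fence",N.round(4).tolist())
H=cast(C,p([(233,330),(458,332)]),.09);print("handle",H.round(4).tolist())
PL=cast(C,p([(570,185),(560,328)]),.05);print("plate R",PL.round(4).tolist())
yv=F[0,:2]-F[1,:2];yv/=np.linalg.norm(yv);yaw=np.arctan2(-yv[0],yv[1])
xv=np.array([yv[1],-yv[0]])
O=(F[0,:2]+F[1,:2])/2+.085*xv
print("yaw",yaw,"O",O)
st=lambda W:[((w[:2]-O)@xv,(w[:2]-O)@yv) for w in W]
print(np.round(st(N),4).tolist(),np.round(st(H),4).tolist(),np.round(st(PL),4).tolist(),np.round(st(F),4).tolist())
E
```

```text
[[0.4456, 0.3369, 0.02], [0.449, -0.0233, 0.02], [0.6008, -0.0216, 0.02]]
fence [[0.5801, 0.3253, 0.035], [0.584, -0.0017, 0.035], [0.6008, -0.0041, 0.035]]
handle [[0.4651, 0.2116, 0.09], [0.4656, 0.0809, 0.09]]
plate R [[0.5573, 0.013, 0.05], [0.4708, 0.0188, 0.05]]
yaw 0.009449519090263444 O [0.53225547 0.15760844]
[[0.0494, 0.1672], [0.0502, -0.1598], [0.067, -0.1624]] [[-0.0666, 0.0547], [-0.0673, -0.0761]] [[0.0236, -0.1449], [-0.0628, -0.1382]] [[-0.085, 0.1801], [-0.085, -0.1801], [0.0668, -0.1799]]
```

```bash
cat >> h.py <<'E'
from scipy.spatial.transform import Rotation as Ro
O=np.array([.5322,.1576]);YAW=.0095
def W(x,y,z): # stage m -> world
    c,s=np.cos(YAW),np.sin(YAW);return np.array([O[0]+c*x-s*y,O[1]+s*x+c*y,z])
def S(P):
    c,s=np.cos(YAW),np.sin(YAW);d=np.array(P)[:2]-O;return np.array([c*d[0]+s*d[1],-s*d[0]+c*d[1],P[2]])
def go(*targets,close='x'):
    """stage TCP targets; close: fingers close along stage x or y. prints shift (mm) and turn"""
    s=r.observe();R=np.array(s["ee_rot"]);a=YAW+(np.pi/2 if close=='x' else 0)
    X=np.array([np.cos(a),np.sin(a),0]);Z=np.array([0,0,-1]);T=np.c_[X,np.cross(Z,X),Z]
    print("t",s["t"],"stage tcp",S(s["eef_pos"]).round(4),"gap",s["finger_gap"],"F",np.round(s["contact_force"],1))
    print(" turn",Ro.from_matrix(R.T@T).as_rotvec().round(3).tolist())
    for t in targets: print(" shift",t,(R.T@(W(*t)-np.array(s["eef_pos"]))).round(4).tolist())
E
python3 -c "
from h import *
go((-.2,-.3,.22),(-.07,-.056,.2))"
```

```text
t 0.2 stage tcp [-0.3917 -0.7609  0.2222] gap 0.08750529683757632 F [-0.1  0.5  0.3]
 turn [-0.001, -0.001, -1.341]
 shift (-0.2, -0.3, 0.22) [0.2914, -0.4052, 0.0026]
 shift (-0.07, -0.056, 0.2) [0.4735, -0.6133, 0.0228]
```

```bash
python3 -m handwheel '{"translation":[[0.2,-0.28,0],[0.2,-0.28,0],[0.2,-0.28,0],[0.2,-0.28,0],[0.2,-0.28,0],[0.29,-0.405,0],[0.29,-0.405,0],[0.29,-0.405,0],[0.474,-0.613,0.023],[0.474,-0.613,0.023],[0.474,-0.613,0.023],[0.474,-0.613,0.023]],"rot":[[0,0,-0.15],[0,0,-0.3],[0,0,-0.45],[0,0,-0.6],[0,0,-0.75],[0,0,-0.9],[0,0,-1.05],[0,0,-1.2],[0,0,-1.34],[0,0,-1.34],[0,0,-1.34],[0,0,-1.34]],"fingers":[1,1,1,1,1,1,1,1,1,1,1,1]}'
python3 -c "
from h import *
go((-.07,-.056,.2))"
```

```text
t: 1.4
eef_pos: [0.3861, -0.0552, 0.2106]
ee_rot: [[-0.008, 1.0, 0.001], [1.0, 0.008, -0.0], [-0.0, 0.001, -1.0]]
contact_force: [0.7, -0.1, 0.4]
finger_gap: 0.0878
grasp_force: 0.0
t 1.4 stage tcp [-0.1481 -0.2114  0.2106] gap 0.08775321425654498 F [ 0.7 -0.1  0.4]
 turn [0.001, 0.0, -0.001]
 shift (-0.07, -0.056, 0.2) [0.1555, 0.0779, 0.0107]
```

```bash
python3 -m handwheel '{"translation":[[0.05,0.025,0],[0.1,0.05,0.01],[0.155,0.078,0.01],[0.155,0.078,0.01],[0.155,0.078,0.01],[0.155,0.078,0.01]],"rot":[[0,0,0],[0,0,0],[0,0,0],[0,0,0],[0,0,0],[0,0,0]],"fingers":[1,1,1,1,1,1]}'
python3 - <<'E'
from h import *
go((-.07,-.056,.071))
C=cam("wrist");cv2.imwrite("pics/w1.png",C[0][:,:,::-1])
g=lambda x,y,z:proj(C,W(x,y,z)).round(0).tolist()
print("grip",g(-.07,-.056,.09),"handle ends",g(-.07,-.076,.09),g(-.07,.054,.09))
E
```

```text
t: 2.0
eef_pos: [0.4616, 0.0984, 0.2001]
ee_rot: [[-0.01, 1.0, -0.001], [1.0, 0.01, -0.001], [-0.001, -0.001, -1.0]]
contact_force: [-0.8, 0.5, 0.1]
finger_gap: 0.0876
grasp_force: 0.0
t 2.0 stage tcp [-0.0711 -0.0585  0.2001] gap 0.08755032844832791 F [-0.8  0.5  0.1]
 turn [-0.001, 0.001, 0.0]
 shift (-0.07, -0.056, 0.071) [0.0026, 0.0013, 0.1291]
grip [[320.0, 193.0]] handle ends [[320.0, 212.0]] [[320.0, 77.0]]
```

View pics/w1.png

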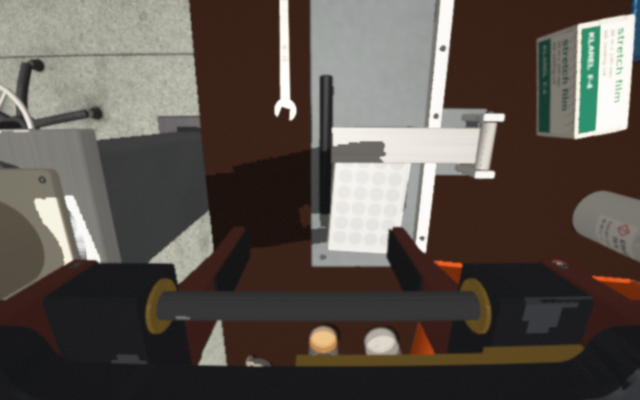

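The handle is at column ~326, rows 75–213. That matches the prediction lengthwise and sits about 5 mm further in +x, so I'm descending to stage x −0.066.

```bash
python3 -m handwheel '{"translation":[[0.002,0.005,0.04],[0.002,0.005,0.08],[0.002,0.005,0.11],[0.002,0.005,0.126],[0.002,0.005,0.126],[0.002,0.005,0.126],[0.002,0.005,0.126],[0.002,0.005,0.126],[0.002,0.005,0.126],[0.002,0.005,0.126],[0.002,0.005,0.126],[0.002,0.005,0.126]],"rot":[[0,0,0],[0,0,0],[0,0,0],[0,0,0],[0,0,0],[0,0,0],[0,0,0],[0,0,0],[0,0,0],[0,0,0],[0,0,0],[0,0,0]],"fingers":[1,1,1,1,1,0,0,0,0,0,0,0]}'
python3 - <<'E'
from h import *
# arc of the TCP (grasp point 19 mm above it), per 0.1 rad, in shifts along world/tool (tool x=stage y, y=stage x, z down)
for q0 in [.03]:
    p=lambda q:178*np.array([-np.cos(q+np.arctan2(32,175)),np.sin(q+np.arctan2(32,175))])
    for q in np.arange(.1,1.86,.1): print(round(q,2),(p(q)-p(q0)).round(1))
go((-.07,-.056,.071))
E
```

```text
t: 3.25
eef_pos: [0.4673, 0.1006, 0.0746]
ee_rot: [[-0.008, 1.0, 0.0], [1.0, 0.008, 0.0], [0.0, 0.0, -1.0]]
contact_force: [0.1, -0.7, -0.2]
finger_gap: 0.0355
grasp_force: 0.0
0.1 [ 3.  12.1]
0.2 [ 8.8 28.9]
0.3 [16.2 45.1]
0.4 [25.3 60.4]
0.5 [35.7 74.8]
0.6 [47.6 88. ]
0.7 [ 60.8 100. ]
0.8 [ 75.  110.7]
0.9 [ 90.3 119.8]
1.0 [106.4 127.4]
1.1 [123.2 133.3]
1.2 [140.5 137.5]
1.3 [158.1 140. ]
1.4 [175.8 140.7]
1.5 [193.6 139.7]
1.6 [211.2 136.8]
1.7 [228.4 132.3]
1.8 [245. 126.]
t 3.25 stage tcp [-0.0655 -0.0564  0.0746] gap 0.035548614922341536 F [ 0.1 -0.7 -0.2]
 turn [0.0, -0.0, -0.001]
 shift (-0.07, -0.056, 0.071) [0.0004, -0.0045, 0.0036]
```

Fingers are still closing, so I'll let them finish.

```bash
python3 -m handwheel '{"translation":[[0,0,0],[0,0,0],[0,0,0],[0,0,0],[0,0,0],[0,0,0]],"rot":[[0,0,0],[0,0,0],[0,0,0],[0,0,0],[0,0,0],[0,0,0]],"fingers":[0,0,0,0,0,0]}'
```

```text
t: 3.85
eef_pos: [0.4683, 0.1006, 0.0746]
ee_rot: [[-0.008, 1.0, 0.002], [1.0, 0.008, 0.0], [0.0, 0.002, -1.0]]
contact_force: [5.3, -0.6, -3.9]
finger_gap: 0.0111
grasp_force: 30.0
```

```bash
python3 -m handwheel '{"translation":[[0,0.002,-0.006],[0,0.004,-0.012],[0,0.006,-0.020],[0,0.009,-0.028],[0,0.012,-0.036],[0,0.016,-0.044],[0,0.020,-0.052],[0,0.025,-0.060],[0,0.030,-0.067],[0,0.036,-0.074],[0,0.036,-0.074]],"rot":[[0,0,0],[0,0,0],[0,0,0],[0,0,0],[0,0,0],[0,0,0],[0,0,0],[0,0,0],[0,0,0],[0,0,0],[0,0,0]],"fingers":[0,0,0,0,0,0,0,0,0,0,0]}'
```

```text
t: 4.95
eef_pos: [0.5018, 0.1007, 0.1492]
ee_rot: [[-0.008, 1.0, -0.004], [1.0, 0.008, -0.0], [-0.0, -0.004, -1.0]]
contact_force: [-7.3, 1.3, 4.5]
finger_gap: 0.0113
grasp_force: 30.0
```

```bash
python3 -m handwheel '{"translation":[[0,0.012,-0.013],[0,0.025,-0.025],[0,0.039,-0.036],[0,0.055,-0.045],[0,0.071,-0.053],[0,0.087,-0.058],[0,0.105,-0.063],[0,0.122,-0.065],[0,0.140,-0.066],[0,0.140,-0.066]],"rot":[[0,0,0],[0,0,0],[0,0,0],[0,0,0],[0,0,0],[0,0,0],[0,0,0],[0,0,0],[0,0,0],[0,0,0]],"fingers":[0,0,0,0,0,0,0,0,0,0]}'
```

```text
t: 5.95
eef_pos: [0.6455, 0.1017, 0.2158]
ee_rot: [[-0.008, 1.0, 0.003], [1.0, 0.008, -0.0], [-0.0, 0.003, -1.0]]
contact_force: [1.7, -2.1, 8.0]
finger_gap: 0.0111
grasp_force: 30.0
```

```bash
python3 -m handwheel '{"translation":[[0,0.018,0.001],[0,0.035,0.004],[0,0.052,0.008],[0,0.061,0.011],[0,0.066,0.013],[0,0.066,0.013],[0,0.066,0.013],[0,0.066,0.013],[0,0.066,0.013],[0,0.066,0.013],[0,0.066,0.013],[0,0.066,0.013]],"rot":[[0,0,0],[0,0,0],[0,0,0],[0,0,0],[0,0,0],[0,0,0],[0,0,0],[0,0,0],[0,0,0],[0,0,0],[0,0,0],[0,0,0]],"fingers":[0,0,0,0,0,0,0.6,0.6,0.6,0.6,0.6,0.6]}'
```

```text
t: 7.15
eef_pos: [0.7092, 0.1025, 0.2014]
ee_rot: [[-0.008, 1.0, -0.0], [1.0, 0.008, 0.0], [0.0, -0.0, -1.0]]
contact_force: [-0.3, -0.4, -0.0]
finger_gap: 0.0519
grasp_force: 0.0
```

```bash
python3 -m handwheel '{"translation":[[0,0,-0.05],[0,0,-0.07],[0,-0.05,-0.07],[0,-0.1,-0.07],[0,-0.15,-0.07],[0,-0.197,-0.07],[-0.05,-0.197,-0.05],[-0.1,-0.197,-0.03],[-0.122,-0.197,0],[-0.122,-0.197,0],[-0.122,-0.197,0]],"rot":[[0,0,0],[0,0,0],[0,0,0],[0,0,0],[0,0,0],[0,0,0],[0,0,0],[0,0,0],[0,0,0],[0,0,0],[0,0,0]],"fingers":[0.6,0.6,0.6,0.6,0.6,0.6,0.6,0.6,0.6,0.6,0.6]}'
python3 - <<'E'
from h import *
go((-.02,-.175,.032))
C=cam("top");show(C,"pics/t3.png",235,140,435,280,4)
E
```

```text
t: 8.25
eef_pos: [0.513, -0.0215, 0.2013]
ee_rot: [[-0.006, 1.0, -0.001], [1.0, 0.006, 0.0], [0.0, -0.001, -1.0]]
contact_force: [0.2, 0.7, -0.0]
finger_gap: 0.0526
grasp_force: 0.0
t 8.25 stage tcp [-0.0209 -0.1789  0.2013] gap 0.052571831345951135 F [ 0.2  0.7 -0. ]
 turn [-0.001, -0.0, -0.003]
 shift (-0.02, -0.175, 0.032) [0.0038, 0.0011, 0.1693]
```

View pics/t3.png

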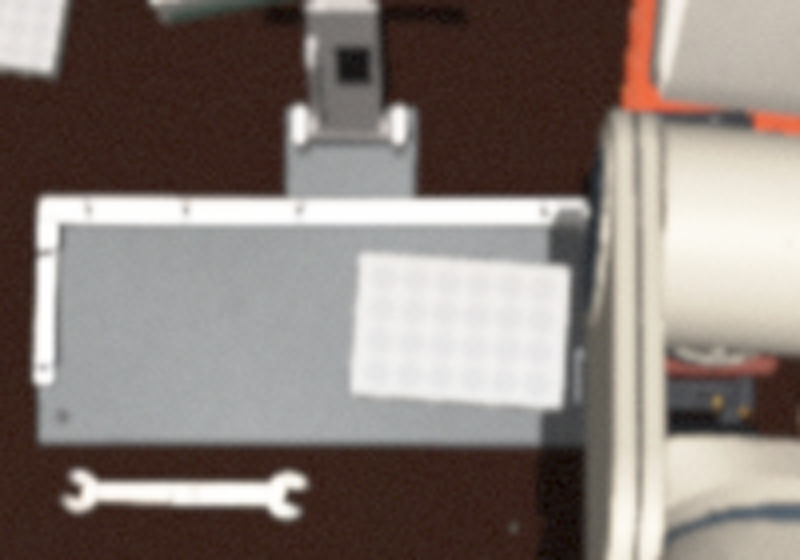

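The bar leans well back and the plate hasn't moved (crop corners (360,253), (572,266), (562,409), (351,395)). I'm descending behind its right end.

```bash
python3 -m handwheel '{"translation":[[0,0.001,0.05],[0,0.001,0.1],[0,0.001,0.14],[0,0.001,0.16],[0,0.001,0.169],[0,0.001,0.169],[0.01,0.001,0.169],[0.02,0.001,0.169],[0.03,0.001,0.169],[0.04,0.001,0.169],[0.05,0.001,0.169],[0.06,0.001,0.169]],"rot":[[0,0,-0.003],[0,0,-0.003],[0,0,-0.003],[0,0,-0.003],[0,0,-0.003],[0,0,-0.003],[0,0,-0.003],[0,0,-0.003],[0,0,-0.003],[0,0,-0.003],[0,0,-0.003],[0,0,-0.003]],"fingers":[0.6,0.6,0.6,0.6,0.6,0.6,0.6,0.6,0.6,0.6,0.6,0.6]}'
python3 - <<'E'
from h import *
go((-.02,.02,.032))
E
```

```text
t: 9.5
eef_pos: [0.5138, 0.0398, 0.0327]
ee_rot: [[-0.011, 1.0, 0.0], [1.0, 0.011, -0.0], [-0.0, 0.0, -1.0]]
contact_force: [-0.4, -1.6, 1.4]
finger_gap: 0.0529
grasp_force: 1.1
t 9.5 stage tcp [-0.0195 -0.1177  0.0327] gap 0.05288048329481965 F [-0.4 -1.6  1.4]
 turn [0.0, 0.0, 0.002]
 shift (-0.02, 0.02, 0.032) [0.1377, -0.0002, 0.0007]
```

```bash
python3 -m handwheel '{"translation":[[0.012,0,0],[0.024,0,0],[0.036,0,0],[0.048,0,0],[0.06,0,0],[0.072,0,0],[0.084,0,0],[0.096,0,0],[0.108,0,0],[0.12,0,0],[0.127,0,0],[0.132,0,0]],"rot":[[0,0,0],[0,0,0],[0,0,0],[0,0,0],[0,0,0],[0,0,0],[0,0,0],[0,0,0],[0,0,0],[0,0,0],[0,0,0],[0,0,0]],"fingers":[0.6,0.6,0.6,0.6,0.6,0.6,0.6,0.6,0.6,0.6,0.6,0.6]}'
python3 - <<'E'
from h import *
go((-.02,.02,.032))
C=cam("top");show(C,"pics/t4.png",235,140,435,280,4)
E
```

```text
t: 10.7
eef_pos: [0.5123, 0.1716, 0.0324]
ee_rot: [[-0.012, 1.0, -0.0], [1.0, 0.012, -0.0], [-0.0, -0.0, -1.0]]
contact_force: [-0.7, -1.9, 0.3]
finger_gap: 0.053
grasp_force: 0.6
t 10.7 stage tcp [-0.0198  0.0142  0.0324] gap 0.05301858791443381 F [-0.7 -1.9  0.3]
 turn [-0.0, 0.0, 0.002]
 shift (-0.02, 0.02, 0.032) [0.0058, -0.0002, 0.0004]
```

View pics/t4.png

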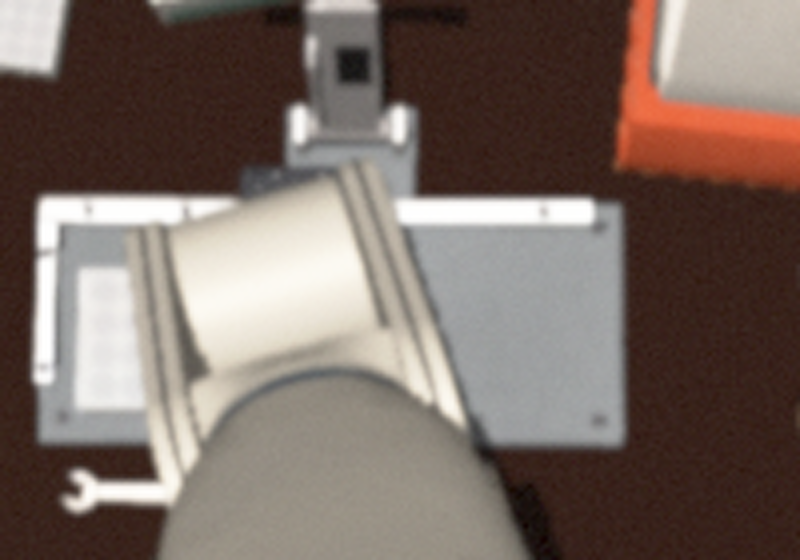

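The plate is square and about 10–15 mm short of the end fence (left end at crop column 77, rows 267–410). Now I'll go around to its front face with the fingers turned 90°.

```bash
python3 -m handwheel '{"translation":[[-0.015,0,0],[-0.015,0,-0.05],[-0.015,-0.04,-0.08],[0,-0.065,-0.08],[0.04,-0.068,-0.08],[0.076,-0.068,-0.08],[0.076,-0.068,-0.08],[0.076,-0.068,-0.08],[0.076,-0.068,-0.08],[0.076,-0.068,-0.08],[0.076,-0.068,-0.08],[0.076,-0.068,-0.08]],"rot":[[0,0,0],[0,0,0.14],[0,0,0.28],[0,0,0.42],[0,0,0.57],[0,0,0.72],[0,0,0.87],[0,0,1.02],[0,0,1.17],[0,0,1.32],[0,0,1.47],[0,0,1.573]],"fingers":[0.6,0.6,0.6,0.6,0.6,0.6,0.6,0.6,0.6,0.6,0.6,0.6]}'
python3 - <<'E'
from h import *
go((-.086,.09,.032),close='y')
C=cam("top")
m=(C[0].min(2)>200).astype(np.uint8);show(C,"pics/t5.png",235,140,435,280,4)
E
```

```text
t: 11.95
eef_pos: [0.4436, 0.2447, 0.1124]
ee_rot: [[1.0, 0.002, -0.0], [0.002, -1.0, -0.0], [-0.0, 0.0, -1.0]]
contact_force: [0.9, -0.1, 0.1]
finger_gap: 0.0527
grasp_force: 0.0
t 11.95 stage tcp [-0.0878  0.088   0.1124] gap 0.05269927253160046 F [ 0.9 -0.1  0.1]
 turn [0.0, 0.0, -0.007]
 shift (-0.086, 0.09, 0.032) [0.0018, -0.0021, 0.0804]
```

View pics/t5.png

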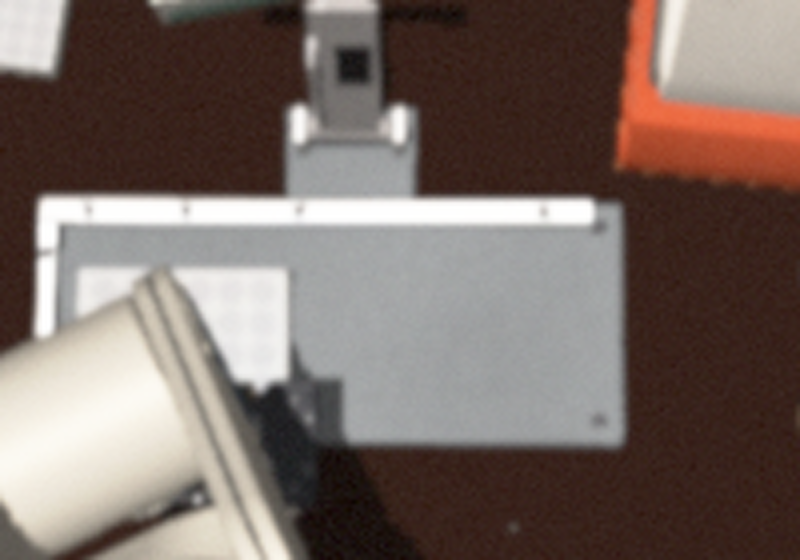

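The plate is square and its right end is at crop column 290. I'm descending in front of it and pushing toward the back fence.

```bash
python3 -m handwheel '{"translation":[[0.001,-0.002,0.045],[0.001,-0.002,0.07],[0.001,-0.002,0.08],[0.001,-0.002,0.08],[0.009,-0.002,0.08],[0.016,-0.002,0.08],[0.022,-0.002,0.08],[0.027,-0.002,0.08],[0.032,-0.002,0.08],[0.036,-0.002,0.08],[0.039,-0.002,0.08],[0.039,-0.002,0.08]],"rot":[[0,0,-0.007],[0,0,-0.007],[0,0,-0.007],[0,0,-0.007],[0,0,-0.007],[0,0,-0.007],[0,0,-0.007],[0,0,-0.007],[0,0,-0.007],[0,0,-0.007],[0,0,-0.007],[0,0,-0.007]],"fingers":[0.6,0.6,0.6,0.6,0.6,0.6,0.6,0.6,0.6,0.6,0.6,0.6]}'
python3 - <<'E'
from h import *
go((-.046,.09,.032),close='y')
E
```

```text
t: 13.2
eef_pos: [0.4831, 0.2486, 0.0325]
ee_rot: [[1.0, 0.016, 0.001], [0.016, -1.0, 0.0], [0.001, -0.0, -1.0]]
contact_force: [0.4, -0.7, -0.2]
finger_gap: 0.0527
grasp_force: 0.0
t 13.2 stage tcp [-0.0482  0.0914  0.0325] gap 0.05272620594227372 F [ 0.4 -0.7 -0.2]
 turn [-0.0, -0.001, 0.006]
 shift (-0.046, 0.09, 0.032) [0.0022, 0.0015, 0.0005]
```

```bash
python3 -m handwheel '{"translation":[[0.001,0,0],[0.002,0,0],[0.003,0,0],[0.004,0,0],[0.004,0,0]],"rot":[[0,0,0.005],[0,0,0.005],[0,0,0.005],[0,0,0.005],[0,0,0.005]],"fingers":[0.6,0.6,0.6,0.6,0.6]}'
```

```text
t: 13.7
eef_pos: [0.4867, 0.2485, 0.0324]
ee_rot: [[1.0, 0.011, 0.0], [0.011, -1.0, 0.0], [0.0, -0.0, -1.0]]
contact_force: [0.3, 0.1, -0.7]
finger_gap: 0.0527
grasp_force: 0.2
```

```bash
python3 -m handwheel '{"translation":[[0.001,0,0],[0.002,0,0],[0.003,0,0],[0.004,0,0],[0.004,0,0]],"rot":[[0,0,0],[0,0,0],[0,0,0],[0,0,0],[0,0,0]],"fingers":[0.6,0.6,0.6,0.6,0.6]}'
python3 - <<'E'
from h import *
go((-.046,.09,.032),close='y')
C=cam("wrist");cv2.imwrite("pics/w2.png",C[0][:,:,::-1])
E
```

```text
t: 14.2
eef_pos: [0.4888, 0.2485, 0.0324]
ee_rot: [[1.0, 0.01, -0.003], [0.01, -1.0, -0.001], [-0.003, 0.001, -1.0]]
contact_force: [-6.8, 2.7, 5.9]
finger_gap: 0.0528
grasp_force: 3.7
t 14.2 stage tcp [-0.0425  0.0913  0.0324] gap 0.052753827482225076 F [-6.8  2.7  5.9]
 turn [0.001, 0.003, 0.001]
 shift (-0.046, 0.09, 0.032) [-0.0035, 0.0013, 0.0004]
```

View pics/w2.png

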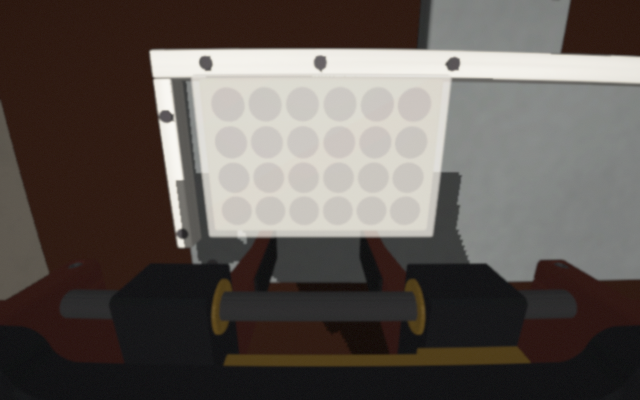

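The plate is flush along the back fence, with a gap of roughly 12 mm left to the end fence. I'm going back to its right end for the final push.

```bash
python3 -m handwheel '{"translation":[[-0.015,0,0],[-0.015,0,-0.05],[-0.015,0.03,-0.08],[-0.015,0.06,-0.08],[0,0.09,-0.08],[0.02,0.095,-0.08],[0.041,0.095,-0.08],[0.041,0.095,-0.08],[0.041,0.095,-0.08],[0.041,0.095,-0.08],[0.041,0.095,-0.08],[0.041,0.095,-0.08]],"rot":[[0,0,0],[0,0,-0.14],[0,0,-0.28],[0,0,-0.42],[0,0,-0.57],[0,0,-0.72],[0,0,-0.87],[0,0,-1.02],[0,0,-1.17],[0,0,-1.32],[0,0,-1.45],[0,0,-1.57]],"fingers":[0.4,0.4,0.4,0.4,0.4,0.4,0.4,0.4,0.4,0.4,0.4,0.4]}'
python3 - <<'E'
from h import *
go((-.0015,-.005,.035),close='x')
E
```

```text
t: 15.45
eef_pos: [0.5321, 0.154, 0.1124]
ee_rot: [[-0.015, 1.0, 0.001], [1.0, 0.015, -0.0], [-0.0, 0.001, -1.0]]
contact_force: [-0.0, 0.2, 0.3]
finger_gap: 0.035
grasp_force: 0.0
t 15.45 stage tcp [-1.000e-04 -3.600e-03  1.124e-01] gap 0.034994416984060056 F [-0.   0.2  0.3]
 turn [0.001, 0.0, 0.006]
 shift (-0.0015, -0.005, 0.035) [-0.0014, -0.0014, 0.0774]
```

```bash
python3 -m handwheel '{"translation":[[-0.001,-0.001,0.04],[-0.001,-0.001,0.07],[-0.001,-0.001,0.077],[-0.001,-0.001,0.077],[0.007,-0.001,0.077],[0.012,-0.001,0.077],[0.017,-0.001,0.077],[0.021,-0.001,0.077],[0.025,-0.001,0.077],[0.028,-0.001,0.077],[0.031,-0.001,0.077],[0.031,-0.001,0.077]],"rot":[[0,0,0.006],[0,0,0.006],[0,0,0.006],[0,0,0.006],[0,0,0.006],[0,0,0.006],[0,0,0.006],[0,0,0.006],[0,0,0.006],[0,0,0.006],[0,0,0.006],[0,0,0.006]],"fingers":[0.4,0.4,0.4,0.4,0.4,0.4,0.4,0.4,0.4,0.4,0.4,0.4]}'
python3 -m handwheel '{"translation":[[0.001,0,0],[0.002,0,0],[0.003,0,0],[0.003,0,0]],"rot":[[0,0,0],[0,0,0],[0,0,0],[0,0,0]],"fingers":[0.4,0.4,0.4,0.4]}'
```

```text
t: 16.65
eef_pos: [0.5311, 0.1854, 0.0354]
ee_rot: [[-0.004, 1.0, 0.0], [1.0, 0.004, 0.0], [0.0, 0.0, -1.0]]
contact_force: [-1.0, 0.2, -0.1]
finger_gap: 0.035
grasp_force: 0.0
t: 17.05
eef_pos: [0.531, 0.1881, 0.0353]
ee_rot: [[-0.004, 1.0, -0.0], [1.0, 0.004, 0.0], [0.0, -0.0, -1.0]]
contact_force: [-0.2, 1.3, -0.2]
finger_gap: 0.0353
grasp_force: 0.1
```

```bash
python3 -m handwheel '{"translation":[[0.001,0,0],[0.002,0,0],[0.003,0,0],[0.004,0,0],[0.004,0,0]],"rot":[[0,0,-0.005],[0,0,-0.005],[0,0,-0.005],[0,0,-0.005],[0,0,-0.005]],"fingers":[0.4,0.4,0.4,0.4,0.4]}'
```

```text
t: 17.55
eef_pos: [0.5313, 0.189, 0.0354]
ee_rot: [[-0.01, 1.0, -0.0], [1.0, 0.01, -0.004], [-0.004, -0.001, -1.0]]
contact_force: [5.0, -19.5, 2.8]
finger_gap: 0.0352
grasp_force: 9.6
```

Firm contact with the end fence at 19 N. I'm backing off and checking.

```bash
python3 -m handwheel '{"translation":[[-0.006,0,0],[-0.03,0,0],[-0.03,0,-0.05],[-0.03,-0.03,-0.1],[-0.04,-0.06,-0.14],[-0.06,-0.09,-0.15],[-0.1,-0.09,-0.15],[-0.15,-0.09,-0.15],[-0.2,-0.09,-0.15],[-0.24,-0.09,-0.15],[-0.24,-0.09,-0.15]],"rot":[[0,0,0],[0,0,0],[0,0,0],[0,0,0],[0,0,0],[0,0,0],[0,0,0],[0,0,0],[0,0,0],[0,0,0],[0,0,0]],"fingers":[0.4,0.4,0.4,0.4,0.4,0.4,0.4,0.4,0.4,0.4,0.4]}'
python3 - <<'E'
from h import *
C=cam("top");show(C,"pics/t6.png",235,140,395,280,5)
s=cam("scene");show(s,"pics/s6.png",270,170,400,300,5)
cv2.imwrite("pics/t6.png",np.hstack([cv2.resize(cv2.imread("pics/t6.png"),(480,420)),cv2.resize(cv2.imread("pics/s6.png"),(320,420))]))
E
```

```text
t: 18.65
eef_pos: [0.4435, -0.0522, 0.1858]
ee_rot: [[-0.004, 1.0, 0.001], [1.0, 0.004, -0.0], [-0.0, 0.001, -1.0]]
contact_force: [0.3, 0.5, 0.1]
finger_gap: 0.0352
grasp_force: 0.0
```

View pics/t6.png

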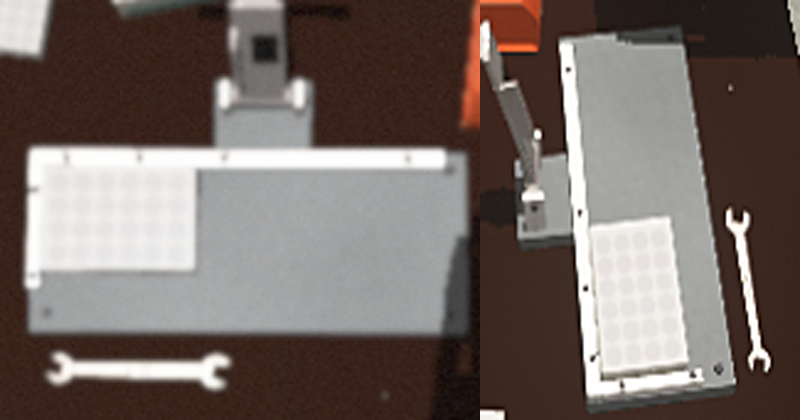

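The picture shows the plate flush in the corner, the bar leaning back and the spanner in place. I'll check gap and squareness with sub-pixel edges.

```bash
python3 - <<'E'
from h import *
C=cam("top");g=cv2.cvtColor(C[0],cv2.COLOR_RGB2GRAY).astype(float)
def edge(cols,v0,v1):
    out=[]
    for u in cols:
        d=np.abs(np.diff(g[v0:v1,u]));d[d<.3*d.max()]=0;out.append((u,v0+.5+(d*np.arange(len(d))).sum()/d.sum()))
    return out
def fit(P):
    k=np.polyfit(P[:,1],P[:,0],1);return k[0],np.polyval(k,O[1]+.1)
cols=range(254,294)
a=edge(cols,226,234);b=edge(cols,246,256)
fa=fit(cast(C,a,.05));fb=fit(cast(C,b,.02))
f=edge(range(305,380),193,201);ff=fit(cast(C,f,.035))
print("rows",a[5],b[5],f[5]);print("plate front",fa,"board front",fb,"fence",ff)
print("dist mm plate-board (49 at home)",1e3*(fa[1]-fb[1]),"plate-fence (86)",1e3*(ff[1]-fa[1]),"skew",fa[0]-fb[0],fa[0]-ff[0])
E
```

```text
rows (259, np.float64(229.62857142857143)) (259, np.float64(250.51869158878506)) (310, np.float64(195.8134328358209))
plate front (np.float64(-0.014239299944298098), np.float64(0.4979830739518889)) board front (np.float64(-0.013027575887531525), np.float64(0.44857677134418267)) fence (np.float64(-0.011700568683418202), np.float64(0.5822596016637318))
dist mm plate-board (49 at home) 49.40630260770623 plate-fence (86) 84.2765277118429 skew -0.0012117240567665732 -0.0025387312608798965
```

Flush to within a millimetre or so, and skew is about 0.002 rad. The robot is clear, so I'm handing in.

```bash
python3 -c "
from bench import r
print(r.job_done())"
```

```text
the job is handed in; nothing more can be done
None
```

The job is handed in, with no verdict returned: the bar is left leaning back and the plate sits in the fence corner, within about a millimetre of the back fence by camera, pressed against the end fence at 19 N and square to about 0.002 rad; the spanner looked unmoved, and I did not re-check the beakers.

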